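Fit the missing label holder to a parts bin and keep it pressed home

ROBOT

A 6-joint arm with a two-finger parallel gripper is mounted at the origin on a cart in front of the work surface, level with it; the furniture and walls round the work are solid. World frame = base frame: x ahead of the robot, y to its left, z up, the work surface at z = 0. Lengths are in mm, angles in rad, forces in N, time in s.
With the tool pointing down it reaches from about 275 to 1000 mm from the base axis. Payload 8.4 kg.
Tool frame: the origin (TCP) lies at the very end of the fingers, on their centre line; the grasp point (between the pads) lies tcp_to_grasp behind it (tcp_to_grasp is the distance from the TCP to the grasp point, in mm); z points along the fingers, y is the line along which they close (so a half turn about z gives the same grasp; the last joint's range is limited). The gripper opens to 85 mm and grips with 20 to 120 N. Pads are 22 mm wide; open, the fingers measure 114 mm over their backs; the gripper's body (76 mm by 85 mm) begins 54 mm behind the grasp point. The pads swing forward as they close: fully open they stand 13 mm farther back than shut.
Start: joints at [-1.185, 0.353, 1.633, -0, 1.155, -0.002], TCP at [236.344, -578.593, 231.281] pointing down, gripper open.
Joint ranges: [-2.63, 2.63], [-0.92, 2.1], [0.06, 2.66], [-1.3, 4.44], [0, 2.69], [-3.02, 3.02]. Speed limits (rad/s): [2.22, 2.22, 2.79, 3.14, 3.14, 3.14].

INTERFACE

Orientations are given as a unit quaternion [w, x, y, z].
In Python, from bench import read_state, capture, close_job, tcp_to_grasp gives the robot as it stands.
- The arm moves only by the tool play_rows, never from a script. Its arguments are lists of equal length, an entry for each row: "travel": the shift along the world's x, y, z in cm, a list of three; "rotation": the turn, a rotation vector about the world's x, y, z in degrees, a list of three; "gripper": the closure in counts, from 0 (fully open) to 255 (shut). A call has 1 to 12 rows; each row shifts and turns the commanded pose from where the row before left it; what a row does not reach is not made up. A row lasts 1/8 s, in which the tool goes at most 62.5 mm and 10.7 degrees, less where a joint would pass 70% of its speed; a pose out of reach is approached as far as the arm can. A call with a gripper value outside its range is refused whole. The fingers move at their own pace and stop on an object; "newtons" is the grip in N (left out, the last holds). Time passes only in rows, so rows that do not move let the fingers close. It gives the time, the measured TCP pose, the force, the opening and the grip force at its end, in the units of the state.
- read_state(): the state, without advancing time (a new reading comes with each control period).
- capture(name): name is "side" or "top" or "wrist"; returns a dict with "img" (400x640x3 uint8, red, green, blue), "vfov" (degrees; the focal length in pixels is half the picture's height over the tangent of half this angle, whatever the lens; pixels are square), "cx", "cy" (the principal point, pixels), "world_from_camera" (4x4, takes a point from camera to world coordinates). Camera axes: x right, y down, z forward; pixel columns grow to the right and rows downward; lengths in mm; the calibration is good to about 2 mm. The wrist camera is an equidistant fisheye: a pixel r from the principal point sees the ray r / f radians off the axis. A picture is of the moment at which its call begins. There is no depth.
- close_job(): hands the job in; it is judged then, once.
The state is a dict: "clock": time; "q": joint angles; "joint_velocities": joint speeds; "effort": joint torques, N m; "position": TCP position; "ee_rot": TCP orientation; "force": force on the tool from outside, world axes, zero at the start; "torque": the same for the moment, N m; "width": finger opening in mm; "gripper_force": force on a finger pad.
Only numpy, scipy, OpenCV 4.12 (cv2) and the standard library are available. Lean on these libraries where they do the work, as an engineer would, in place of code of your own. Each camera call takes 0.05 s, during which the arm holds its last target. There are 200 camera calls.

TASK

One of the three parts bins has lost its label holder. Pluck the wide label holder by its grip out of the pocket tray, slide it down behind the lips on the front of that bin with its card facing out as on the other bins, and press it fully home against the spring at the bottom so that its screw hole lines up with the notch. Finish while still gripping it and keeping it pressed down, so that the fixing screw can go in; leave the two narrow holders in their pockets and the other things on the bench where they are.

Things in the scene. Friction and masses are not known exactly. Their poses are not given: they have to be found in the camera images.
- holder: the wide label holder, loose, upright in one of the tray's back pockets (1 mm play each side: may lean a few degrees). Aluminium card frame 60 mm wide (y), 4 mm thick (x), 50 mm tall (z), blank card on its front (-x) face, black finger grip on top; about 50 g. The lowest 4 mm is thinned to 2 mm and is 3 mm narrower. Origin: centre of the foot's underside, z up
- holder_grip (a point): centre of the wide holder's finger grip, 61 mm straight above its foot; the grip is 12 mm thick (x), 34 mm wide (y), 22 mm tall, with nothing within 25 mm in front of or behind it
- narrow_a: a narrow label holder of the same form and height, 38 mm wide with a grip 26 mm wide, in another back pocket of the tray; it belongs to smaller bins and stays there. Origin: centre of its foot
- narrow_b: a second narrow label holder, like the first, in the third back pocket; stays there. Origin: centre of its foot
- tray: grey pocket tray, fixed, 90 (x) x 235 (y) x 30 mm. Back row, 22 mm behind its centre: three pockets 74 mm apart, each 6 x 65 mm and 24 mm deep, holding the label holders upright; front row: wider pockets with screws. Origin: centre of the underside; x points away from the robot at yaw 0
- bin_open: the parts bin without a label holder, fixed; 150 deep (x), 106 wide (y), 80 mm tall at the back, 50 mm at its front wall. One of three alike side by side, 116 mm apart; which place it has varies. Origin: centre of the underside; its front faces its own -x and carries the steel label channel (see the slot points)
- slot_floor (a point): middle of the label slot's floor, 8 mm above that bin's underside; the holder's foot stands on it when home, its grip then 8 mm above the front wall. Axes as the bin's. The slot is 7 mm (x) by 63 mm (y), open at the top, between the bin's front wall and two side lips 3 mm thick that overlap the holder's edges; a low lip with a 6 mm notch runs across the bottom
- slot_mouth (a point): middle of the slot's mouth, 43 mm straight above its floor, level with the tops of the lips; the front lips and the sides flare outward by about 5 mm over their last 7 mm, the back is the bin's plain upright front wall
- keeper (a joint): the leaf spring in the bottom of the slot: 0 m standing free with its top 8 mm above the slot floor, 0.008 m pressed flat. It pushes the holder up with 3 N at first touch, growing evenly to 10 N when flat; then the foot meets the rigid floor. Let go, it lifts the holder again
- bin_left: another bin of the same shape, with its label holder already fitted and screwed; fixed. Origin: centre of the underside
- bin_right: the third bin, with its label holder already fitted and screwed; fixed. Origin: centre of the underside
- tape_roll: roll of black tape lying on the bench, 66 mm across; leave it
- cup_ring: small steel bowl, 55 mm across; leave it
- punch: thin steel punch rod about 120 mm long lying in front of the bins; leave it
- marker: grey marker pen 120 mm long; leave it
- grease_tube: yellow grease tube, 140 mm long; leave it
- eraser_block: brown abrasive block, 52 x 68 x 24 mm; leave it

How it is judged (in metres and radians):
On the way, in this order (a step that is already met when the one before it is completed fails the run):
1. the wide holder is gripped and lifted clear of its pocket (z of holder in the frame of tray above 0.035 m and contact force between the fingers and holder above 1 N), for 0.1 s.
2. the holder's foot is behind the lips of the open bin, down at the spring (z of holder in the frame of slot_floor between -0.003 and 0.012 m and x of holder in the frame of slot_floor between -0.004 and 0.004 m and y of holder in the frame of slot_floor between -0.004 and 0.004 m), for 0.05 s.
At the end, for the whole second after the job is handed in: through the last second the wide holder is in the open bin's slot, foot within 2 mm of the floor and 4 mm of the middle, upright and square within 4.5 degrees, card outward, spring down by 5.5 mm or more, gripped with over 2 N and pressed into the bin with over 3 N (z of holder in the frame of slot_floor between -0.003 and 0.002 m and x of holder in the frame of slot_floor between -0.004 and 0.004 m and y of holder in the frame of slot_floor between -0.004 and 0.004 m and angle between holder's own z axis and vertical below 0.08 rad and angle between the y axis of holder and the y axis of bin_open, either way round below 0.08 rad and x of bin_open in the frame of holder above 0.05 m and value of joint keeper above 0.0055 m and contact force between holder and bin_open above 3 N and contact force between the fingers and holder above 2 N and linear speed of holder below 0.02 m/s); the arm keeps its last pose, push and grip.
It fails at once if a narrow holder is disturbed (moved more than 20 mm) (distance of any of narrow_a, narrow_b from where it was at the start of the episode above 0.02 m).
It fails at once if another thing on the bench is disturbed (moved more than 30 mm) (distance of any of tape_roll, cup_ring, punch, marker, grease_tube, eraser_block from where it was at the start of the episode above 0.03 m).
It also fails if it takes over 43 s, if anything falls off the work surface, if the arm or the gripper's body presses on something with over 40 N, if the wrist force passes 120 N, or if a joint passes its speed limit or range.

## Working session

There is one attempt and no reset: what is moved stays moved. The work goes in short steps, Python scripts to look and compute and a tool call to move; the robot and the scene stay as the last step left them, time stands still between calls to the robot, and variables do not carry over. Pictures are saved under pics/ and viewed, at most 10 in all, crops included, and the job is handed in when it is done.

Besides the shell and the picture viewer there is one more tool, called after "Request:" in YAML: its name, and indented under it one key for each argument. play_rows: Moves the arm, as the interface text tells. Its arguments: {"type":"object","properties":{"travel":{"type":"array"},"rotation":{"type":"array"},"gripper":{"type":"array"},"newtons":{"type":"number"}},"required":["travel","rotation","gripper"]}

```bash
ls; mkdir -p pics
cat > h.py <<'E'
import numpy as np, cv2
from bench import read_state, capture, close_job, tcp_to_grasp
def save(n,f):
    c=capture(n); cv2.imwrite(f'pics/{f}.png',cv2.cvtColor(c['img'],cv2.COLOR_RGB2BGR)); np.save(f'pics/{f}.npy',c,allow_pickle=True); return c
def load(f): return np.load(f'pics/{f}.npy',allow_pickle=True).item()
def ray(c,u,v,fish=False):
    f=200/np.tan(np.radians(c['vfov'])/2); x,y=u-c['cx'],v-c['cy']
    if fish:
        r=np.hypot(x,y)+1e-9; t=r/f; d=np.array([x/r*np.sin(t),y/r*np.sin(t),np.cos(t)])
    else: d=np.array([x/f,y/f,1.])
    T=np.array(c['world_from_camera']); return T[:3,3],T[:3,:3]@d
def onz(c,u,v,z,fish=False):
    o,d=ray(c,u,v,fish); return o+d*(z-o[2])/d[2]
def proj(c,p):
    f=200/np.tan(np.radians(c['vfov'])/2);T=np.linalg.inv(np.array(c['world_from_camera'])); q=T[:3,:3]@np.array(p)+T[:3,3]; return f*q[0]/q[2]+c['cx'],f*q[1]/q[2]+c['cy']
E
python3 - <<'E'
from h import *
for n in('side','top','wrist'):
    c=save(n,n+'0'); print(n,c['img'].shape,c['vfov'],c['cx'],c['cy']);print(np.round(c['world_from_camera'],3))
print(read_state(),tcp_to_grasp)
E
```

```text
pics
side (400, 640, 3) 55.21193072509261 317.29064781044195 196.78400363532697
[[ 9.68000e-01 -1.60000e-01  1.91000e-01  2.75528e+02]
 [-2.49000e-01 -5.73000e-01  7.81000e-01 -8.27018e+02]
 [-1.50000e-02 -8.04000e-01 -5.95000e-01  7.38275e+02]
 [ 0.00000e+00  0.00000e+00  0.00000e+00  1.00000e+00]]
top (400, 640, 3) 47.89083083287787 314.8053610558874 196.03108301691094
[[-5.000000e-03 -9.860000e-01  1.650000e-01  3.107700e+02]
 [-1.000000e+00  7.000000e-03  1.100000e-02  5.594700e+01]
 [-1.200000e-02 -1.650000e-01 -9.860000e-01  1.340545e+03]
 [ 0.000000e+00  0.000000e+00  0.000000e+00  1.000000e+00]]
wrist (400, 640, 3) 65.70646984690485 318.05528049027015 208.4804379564286
[[ 3.78000e-01 -8.79000e-01 -2.90000e-01  3.11458e+02]
 [-9.26000e-01 -3.60000e-01 -1.16000e-01 -5.47422e+02]
 [-2.00000e-03  3.12000e-01 -9.50000e-01  3.73050e+02]
 [ 0.00000e+00  0.00000e+00  0.00000e+00  1.00000e+00]]
{'clock': 0.15, 'q': array([-1.18541054e+00,  3.53522517e-01,  1.63396652e+00, -2.49380773e-05,
        1.15521260e+00, -2.37241004e-03]), 'joint_velocities': array([-0.00101284, -0.00246117, -0.00257747, -0.00216479, -0.0009395 ,
        0.00011887]), 'effort': array([ 2.03536598e-03, -6.05634642e+01, -3.42337847e+01,  1.35910855e-04,
        6.12206262e-03,  2.88866045e-05]), 'position': array([ 236.18990367, -578.25055437,  230.71186938]), 'ee_rot': array([-5.42181259e-04,  9.81263124e-01,  1.92671672e-01, -1.16736842e-04]), 'force': array([ 0.28099627, -0.13589794,  0.16665975]), 'torque': array([-0.04338935,  0.04535975,  0.00494402]), 'gripper_force': 0.0, 'width': 85.26974106990187} 18.700000000000003
```

View pics/top0.png

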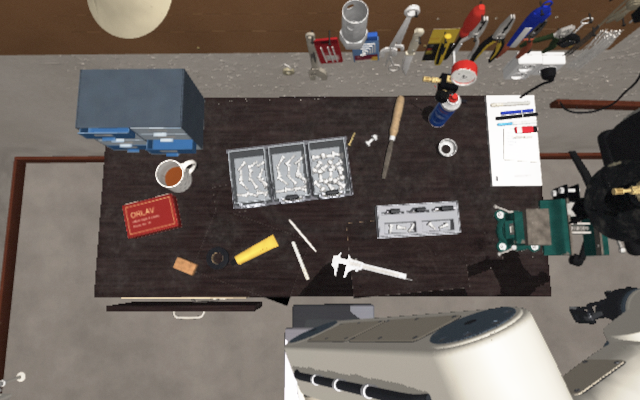

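View pics/side0.png

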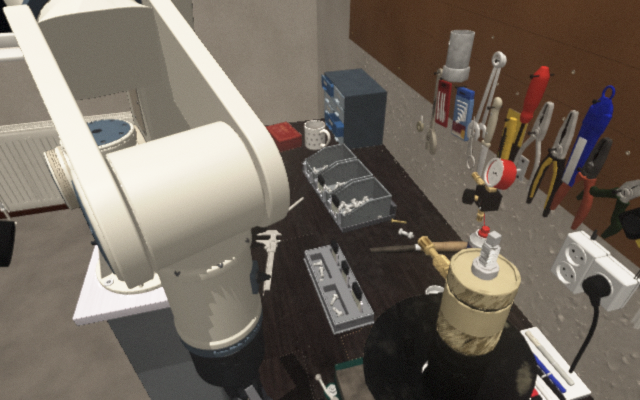

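The top view shows the bins centred at about (290,172), the tray at (418,220), and a caliper and pens in front. In the side view the tray is at (338,285) and the bins at (345,190). I'll enlarge both areas.

Run:
```python
from h import *
t=cv2.imread('pics/top0.png'); s=cv2.imread('pics/side0.png')
a=cv2.resize(t[125:245,220:470],None,fx=3.2,fy=3.2,interpolation=cv2.INTER_CUBIC)
cv2.imwrite('pics/a.png',a[:600,:800])
b=cv2.resize(s[140:340,290:410],None,fx=3,fy=3,interpolation=cv2.INTER_CUBIC)
cv2.imwrite('pics/b.png',b)
c=load('top0')
for p in [(376,238),(458,236),(460,203),(376,205)]: print(onz(c,*p,30).round(1))
for p in [(228,150),(349,138),(352,199),(233,208)]: print(onz(c,*p,60).round(1))
```

```text
[ 406.  -106.5   30. ]
[ 410.4 -343.8   30. ]
[ 507.  -355.2   30. ]
[ 502.7 -109.2   30. ]
[664.6 324.7  60. ]
[698.2 -31.5  60. ]
[516.2 -36.9  60. ]
[492.3 305.6  60. ]
```

View pics/a.png

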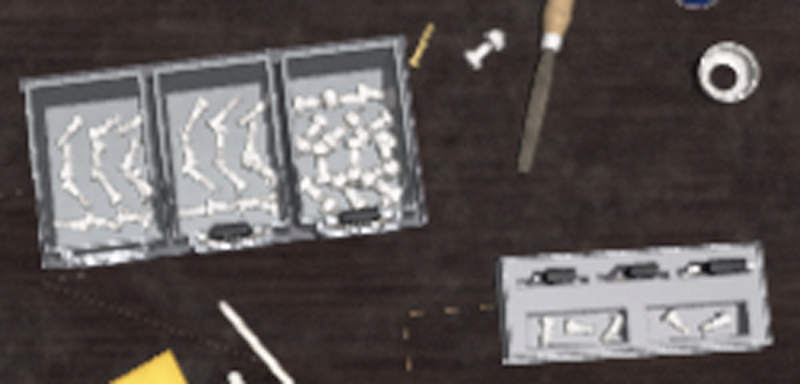

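View pics/b.png

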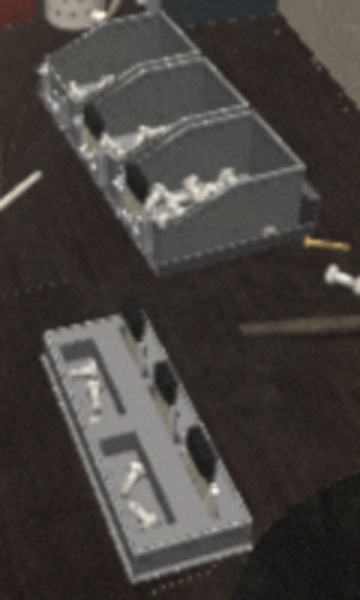

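Top crop: of the three grips in the tray, the rightmost (original px about 445,208) looks widest. The leftmost bin (front at about px 250,205) has no grip, so it is the open one. Next I'll move over the tray with the fingers aligned and look with the wrist camera.

Request:
play_rows:
  travel:
    - [0, 5, 0]
    - [0, 5.5, 0]
    - [2, 5.5, 0]
    - [4, 5, 0]
    - [5.5, 4, 0]
    - [5.5, 2, 0]
    - [4.5, 0.8, 0]
    - [2.5, 0, 0]
    - [0, 0, 0]
  rotation:
    - [0, 0, 7]
    - [0, 0, 9]
    - [0, 0, 9]
    - [0, 0, 10]
    - [0, 0, 10]
    - [0, 0, 10]
    - [0, 0, 9]
    - [0, 0, 5]
    - [0, 0, 0]
  gripper: [0, 0, 0, 0, 0, 0, 0, 0, 0]

```text
clock: 1.27
position: [472.2, -304.6, 230.9]
ee_rot: [-0.0, 0.699, 0.715, -0.0]
force: [-0.4, 0.2, -0.6]
width: 85.4
gripper_force: 0.0
```

Run:
```python
from h import *
c=save('wrist','w1'); print(np.round(c['world_from_camera'],3)); s=read_state(); print(s['clock'],s['position'],s['ee_rot'],s['q'])
```

```text
[[ 1.00000e+00  2.20000e-02  7.00000e-03  4.71316e+02]
 [ 2.30000e-02 -9.50000e-01 -3.11000e-01 -2.23842e+02]
 [-0.00000e+00  3.11000e-01 -9.50000e-01  3.73275e+02]
 [ 0.00000e+00  0.00000e+00  0.00000e+00  1.00000e+00]]
1.325 [ 470.83495183 -304.6386712   230.73877862] [-5.77158239e-04  6.99670832e-01  7.14465083e-01 -1.96940090e-04] [-5.76853631e-01  2.54903381e-01  1.77216132e+00 -1.77035681e-04
  1.11573722e+00 -5.97698341e-01]
```

View pics/w1.png

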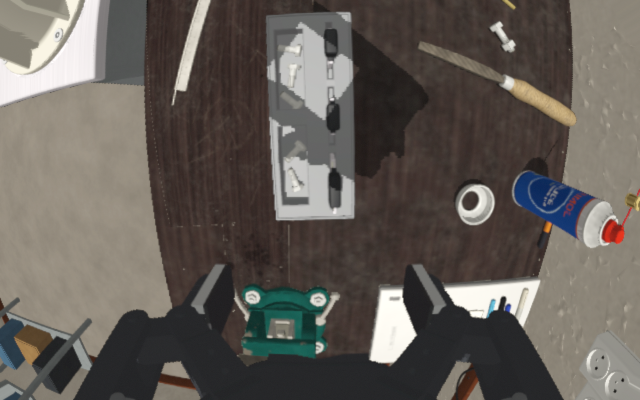

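The wrist view shows the tray with grips at (331,42), (333,118) and (335,187). Next I'll measure their extents and the tray edges.

Run:
```python
from h import *
c=load('w1'); im=c['img']; g=im.max(2)
m=(g<62).astype(np.uint8); m[:, :312]=0; m[:,347:]=0; m[:15]=0; m[216:]=0
n,l,st,ce=cv2.connectedComponentsWithStats(m)
for i in range(1,n):
    if st[i,4]>30: print(st[i],ce[i].round(1))
for p in [(266,15),(350,12),(354,217),(276,219)]: print('tray',onz(c,*p,30,True).round(1))
for i in range(1,n):
    if st[i,4]>150:
        x,y,w,h,_=st[i]
        print([onz(c,u,v,78,True).round(1) for u,v in[(x,y),(x+w,y),(x,y+h),(x+w,y+h)]])
cv2.imwrite('pics/w1c.png',cv2.resize(cv2.cvtColor(im[140:220,290:370],cv2.COLOR_RGB2BGR),None,fx=7,fy=7,interpolation=cv2.INTER_NEAREST))
```

```text
[324  29  14  21 199] [331.   36.9]
[326  52  11   5  43] [330.9  54.2]
[327 102  13  31 291] [333.5 118.2]
[329 168  12  23 209] [334.6 179.6]
tray [ 411.5 -113.9   30. ]
tray [ 503.5 -109.4   30. ]
tray [ 516.5 -345.9   30. ]
tray [ 424.1 -350.6   30. ]
[array([ 474.9, -144.3,   78. ]), array([ 488. , -143.8,   78. ]), array([ 475.4, -165.4,   78. ]), array([ 488.4, -164.9,   78. ])]
[array([ 479.4, -215.6,   78. ]), array([ 491.6, -215.2,   78. ]), array([ 480.2, -245.2,   78. ]), array([ 492.5, -244.8,   78. ])]
[array([ 483. , -279.1,   78. ]), array([ 494.7, -278.8,   78. ]), array([ 483.8, -302.2,   78. ]), array([ 495.6, -301.9,   78. ])]
```

View pics/w1c.png

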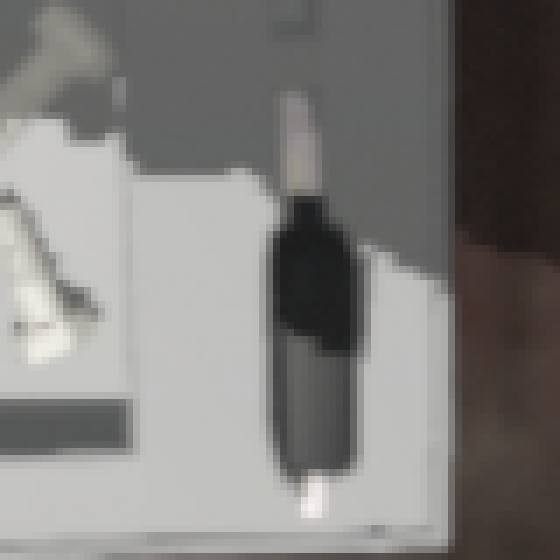

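Run:
```python
from h import *
c=load('w1')
for v in (173,208):
  print([onz(c,u,v,78,True).round(1) for u in (329,335,341)])
t=load('top0'); 
for p in ([489.5,-300,78],[489.5,-305,78]): print(proj(t,p))
m=(t['img'].max(2)<60).astype(np.uint8); m[:200]=0;m[215:]=0;m[:,:380]=0;m[:,457:]=0
n,l,st,ce=cv2.connectedComponentsWithStats(m)
for i in range(1,n):
    if st[i,4]>12: print(st[i],ce[i].round(1),onz(t,*ce[i],74).round(1))
```

```text
[array([ 483.2, -284.1,   78. ]), array([ 489. , -283.9,   78. ]), array([ 494.9, -283.8,   78. ])]
[array([ 484.3, -319.8,   78. ]), array([ 490.4, -319.7,   78. ]), array([ 496.4, -319.5,   78. ])]
(np.float64(445.9355998987719), np.float64(206.701643522292))
(np.float64(447.7131454939614), np.float64(206.68994934434642))
[380 200  70   5 173] [405.6 201.1] [ 507.  -187.7   74. ]
```

Request:
play_rows:
  travel:
    - [1.9, 0.2, 0]
    - [0, 0, -5]
    - [0, 0, -5]
    - [0, 0, -2.5]
    - [0, 0, 0]
    - [0, 0, 0]
  rotation:
    - [0, 0, 1.9]
    - [0, 0, 0]
    - [0, 0, 0]
    - [0, 0, 0]
    - [0, 0, 0]
    - [0, 0, 0]
  gripper: [0, 0, 0, 0, 0, 0]
  newtons: 40

```text
clock: 2.08
position: [490.6, -303.6, 107.5]
ee_rot: [0.001, 0.688, 0.726, 0.0]
force: [0.4, -0.9, 0.4]
width: 85.3
gripper_force: 0.0
```

Run:
```python
from h import *
c=save('wrist','w2'); s=read_state(); print(s['clock'],s['position'],s['ee_rot'])
cv2.imwrite('pics/w2c.png',cv2.cvtColor(c['img'],cv2.COLOR_RGB2BGR))
```

```text
2.125 [ 490.8536125  -303.75123473  107.82111589] [1.18869998e-03 6.87697395e-01 7.25996440e-01 2.23190771e-04]
```

View pics/w2c.png

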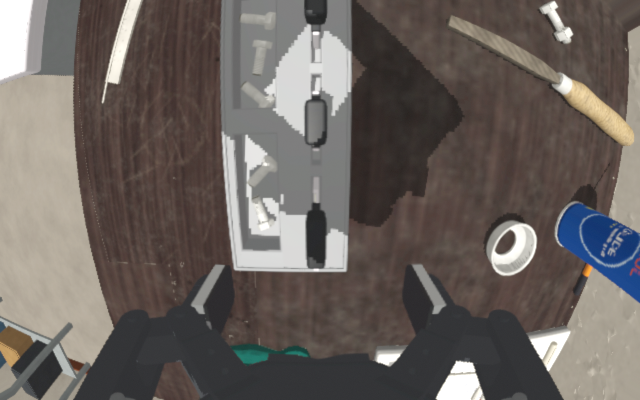

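The grip sits at (317,235), centred between the fingers. I'll descend and close.

Request:
play_rows:
  travel:
    - [0, 0, -3]
    - [0, 0, -2.5]
    - [0, 0, 0]
    - [0, 0, 0]
    - [0, 0, 0]
    - [0, 0, 0]
    - [0, 0, 0]
    - [0, 0, 0]
    - [0, 0, 0]
  rotation:
    - [0, 0, 0]
    - [0, 0, 0]
    - [0, 0, 0]
    - [0, 0, 0]
    - [0, 0, 0]
    - [0, 0, 0]
    - [0, 0, 0]
    - [0, 0, 0]
    - [0, 0, 0]
  gripper: [0, 0, 0, 150, 200, 255, 255, 255, 255]
  newtons: 40

```text
clock: 3.25
position: [489.7, -303.2, 51.8]
ee_rot: [-0.0, 0.688, 0.726, -0.0]
force: [-2.6, 0.6, 5.9]
width: 11.2
gripper_force: 39.8
```

Request:
play_rows:
  travel:
    - [0, 0, 2]
    - [0, 0, 4]
    - [0, 0, 5]
    - [0, 0, 5]
    - [0, 2, 2]
    - [0, 5, 0]
    - [0, 6, 0]
    - [0, 6, 0]
    - [0, 6, 0]
    - [0, 6, 0]
    - [0, 6, 0]
    - [0, 5, 0]
  rotation:
    - [0, 0, 0]
    - [0, 0, 0]
    - [0, 0, 0]
    - [0, 0, 0]
    - [0, 0, 0]
    - [0, 0, 0]
    - [0, 0, 0]
    - [0, 0, 0]
    - [0, 0, 0]
    - [0, 0, 0]
    - [0, 0, 0]
    - [0, 0, 0]
  gripper: [255, 255, 255, 255, 255, 255, 255, 255, 255, 255, 255, 255]

```text
clock: 4.75
position: [488.4, 119.6, 230.4]
ee_rot: [-0.001, 0.687, 0.726, -0.001]
force: [0.9, 0.2, -0.2]
width: 11.4
gripper_force: 39.2
```

Request:
play_rows:
  travel:
    - [-1, 4, 0]
    - [-1, 3, 0]
    - [0, 1, 0]
    - [0, 0, 0]
    - [0, 0, 0]
  rotation:
    - [0, 0, 0]
    - [0, 0, 0]
    - [0, 0, 0]
    - [0, 0, 0]
    - [0, 0, 0]
  gripper: [255, 255, 255, 255, 255]

```text
clock: 5.38
position: [469.9, 196.1, 231.0]
ee_rot: [0.0, 0.688, 0.726, -0.0]
force: [-0.4, -0.7, -1.6]
width: 11.6
gripper_force: 39.1
```

Run:
```python
from h import *
c=save('wrist','w3'); save('top','top3');save('side','side3'); s=read_state(); print(s['clock'],s['position'],s['ee_rot'],s['width'],s['gripper_force'])
```

```text
5.525 [470.13664024 196.13698659 231.2275133 ] [ 2.65826283e-05  6.88066556e-01  7.25647578e-01 -8.53638703e-05] 11.286448560454513 39.1447788476944
```

View pics/w3.png

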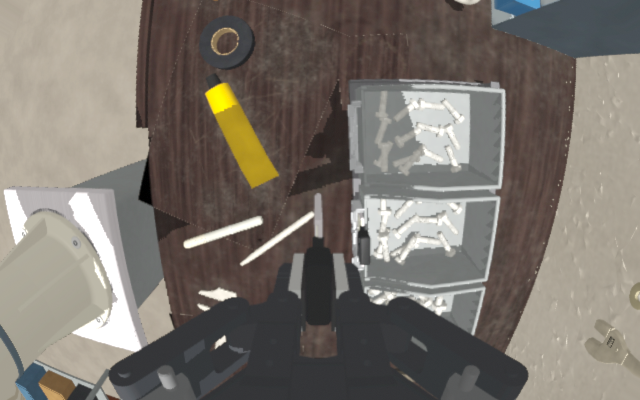

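The open bin is at the top, its front channel running from about (350,83) to (355,187). The held holder's edge shows at (318,215). I'll zoom in on the slot.

Run:
```python
from h import *
c=load('w3'); im=cv2.cvtColor(c['img'],cv2.COLOR_RGB2BGR)
a=cv2.resize(im[75:275,335:385],None,fx=5,fy=3,interpolation=cv2.INTER_NEAREST)
a=cv2.resize(im[78:193,338:378],None,fx=10,fy=5.2,interpolation=cv2.INTER_NEAREST)
b=cv2.resize(im[185:280,340:380],None,fx=10,fy=6.3,interpolation=cv2.INTER_NEAREST)
h=598; o=np.zeros((h,800,3),np.uint8); o[:a.shape[0],:400]=a[:h]; o[:min(h,b.shape[0]),400:]=b[:h]
cv2.imwrite('pics/w3c.png',o)
for p in [(350,83),(355,187)]: print(onz(c,*p,50,True).round(1))
```

```text
[497.5 307.5  50. ]
[510.7 197.4  50. ]
```

View pics/w3c.png

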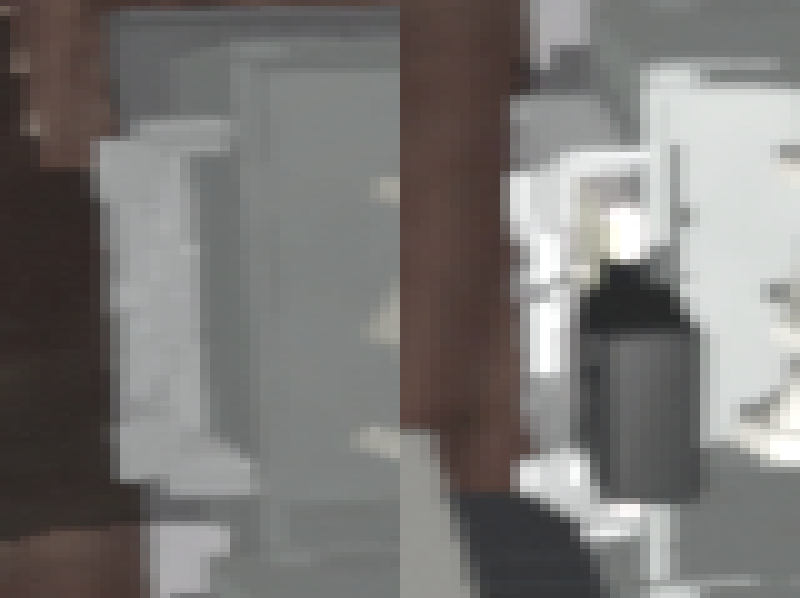

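Run:
```python
from h import *
c=load('w3')
w=[onz(c,338+X/10,78+Y/5.2,50,True) for X,Y in[(237,70),(252,300),(263,500)]]+[onz(c,340+(X-400)/10,185+Y/6.3,50,True) for X,Y in[(645,80),(655,540)]]
print('wall',np.round(w,1))
print('mouth',[onz(c,338+X/10,78+Y/5.2,51,True).round(1) for X,Y in[(185,118),(185,152),(205,440),(205,493),(100,145),(115,480)]])
print('grip mid',[onz(c,340+(X-400)/10,185+Y/6.3,80,True).round(1) for X,Y in[(580,330),(705,330),(580,500),(705,500),(642,415)]])
# held holder: left strip end and grip
print('bin y extents',[onz(c,u,v,60,True).round(1) for u,v in[(362,80),(365,187),(365,191)]])
# top0 grips of fitted bins
t=load('top0'); g=t['img'].max(2); m=(g<52).astype(np.uint8); k=np.zeros_like(m); k[185:203,280:350]=1; m*=k
n,l,st,ce=cv2.connectedComponentsWithStats(m)
for i in range(1,n):
    if st[i,4]>12: print(st[i],ce[i].round(1),onz(t,*ce[i],76).round(1))
```

```text
wall [[510.1 299.6  50. ]
 [515.  253.3  50. ]
 [519.6 212.2  50. ]
 [522.2 186.   50. ]
 [533.4  95.1  50. ]]
mouth [array([505.3, 289.5,  51. ]), array([505.7, 282.6,  51. ]), array([512.1, 224.5,  51. ]), array([513. , 213.4,  51. ]), array([496.8, 283.3,  51. ]), array([503.2, 215.5,  51. ])]
grip mid [array([514.7, 151.4,  80. ]), array([527.9, 152. ,  80. ]), array([518. , 119.6,  80. ]), array([531.8, 120.1,  80. ]), array([522.9, 136.1,  80. ])]
bin y extents [array([508.4, 310.7,  60. ]), array([519.9, 200.5,  60. ]), array([520.4, 196.1,  60. ])]
[305 199  41   4 107] [326.9 200.9] [508.7  35.5  76. ]
```

Run:
```python
from h import *
c=load('w3'); im=c['img'][188:250,310:330]
print(im.mean(2).astype(int)[::1])
for v,z in [(193,185),(193,189),(236,235),(240,235)]: print(v,z,onz(c,318.5,v,z,True).round(1))
```

```text
[[48 49 49 ... 81 78 76]
 [50 50 60 ... 81 78 76]
 [63 64 72 ... 82 79 76]
 ...
 [50 48 43 ... 60 61 62]
 [41 41 41 ... 43 50 59]
 [40 41 40 ... 41 42 50]]
193 185 [469.6 225.4 185. ]
193 189 [469.5 226.5 189. ]
236 235 [470.  217.5 235. ]
240 235 [470.1 215.3 235. ]
```

Run:
```python
from h import *
c=load('w3'); 
for v in range(188,262,2): print(v,c['img'][v,314:324].mean(1).astype(int).tolist())
for v in range(190,244,6): print(v,'y at z=189 %.1f  z=235 %.1f z=257 %.1f'%tuple(onz(c,318.5,v,z,True)[1] for z in(189,235,257)))
```

```text
188 [51, 52, 52, 63, 69, 69, 68, 69, 73, 77]
190 [80, 80, 79, 79, 79, 77, 78, 78, 79, 81]
192 [79, 79, 84, 88, 90, 86, 80, 78, 79, 80]
194 [89, 113, 136, 156, 161, 154, 139, 95, 78, 78]
196 [119, 157, 162, 164, 164, 165, 157, 111, 82, 75]
198 [120, 159, 163, 164, 165, 164, 157, 112, 82, 75]
200 [119, 159, 164, 164, 164, 165, 158, 121, 91, 77]
202 [119, 158, 164, 164, 164, 165, 159, 128, 95, 79]
204 [119, 159, 163, 164, 164, 165, 159, 129, 94, 77]
206 [119, 159, 164, 164, 165, 165, 159, 128, 94, 75]
208 [124, 159, 163, 164, 164, 165, 161, 143, 103, 74]
210 [133, 160, 163, 164, 165, 164, 162, 143, 103, 73]
212 [146, 161, 163, 163, 164, 164, 162, 151, 109, 74]
214 [180, 164, 163, 164, 164, 164, 165, 160, 116, 76]
216 [147, 161, 164, 164, 163, 165, 166, 161, 118, 77]
218 [133, 160, 163, 164, 163, 164, 165, 162, 119, 78]
220 [136, 170, 175, 176, 176, 176, 175, 170, 128, 86]
222 [140, 173, 178, 180, 180, 179, 176, 168, 127, 84]
224 [134, 171, 176, 176, 175, 177, 175, 169, 128, 86]
226 [127, 174, 185, 178, 174, 176, 175, 172, 129, 85]
228 [122, 174, 187, 181, 175, 176, 176, 171, 129, 86]
23
[... 466 characters left out ...]
 40, 40, 40, 41]
250 [39, 40, 39, 41, 41, 40, 40, 41, 39, 40]
252 [40, 40, 40, 40, 39, 40, 40, 40, 40, 40]
254 [40, 41, 39, 39, 41, 40, 40, 40, 40, 40]
256 [40, 39, 40, 40, 40, 40, 40, 41, 41, 39]
258 [40, 41, 40, 39, 41, 40, 42, 41, 40, 40]
260 [40, 40, 41, 40, 40, 39, 41, 39, 40, 41]
190 y at z=189 228.4  z=235 240.5 z=257 246.3
196 y at z=189 224.6  z=235 237.6 z=257 243.9
202 y at z=189 220.7  z=235 234.7 z=257 241.4
208 y at z=189 216.8  z=235 231.8 z=257 238.9
214 y at z=189 212.8  z=235 228.8 z=257 236.4
220 y at z=189 208.8  z=235 225.8 z=257 233.9
226 y at z=189 204.7  z=235 222.7 z=257 231.3
232 y at z=189 200.5  z=235 219.6 z=257 228.7
238 y at z=189 196.3  z=235 216.4 z=257 226.0
```

Request:
play_rows:
  travel:
    - [1.0, 2.5, 0]
    - [1.5, 2.0, -2]
    - [1.0, 1.0, -4]
    - [0.5, 0, -4]
    - [0, 0, -1.6]
    - [0, 0, 0]
    - [0, 0, 0]
  rotation:
    - [0, 0, 1]
    - [0, 0, 1.4]
    - [0, 0, 1]
    - [0, 0, 0]
    - [0, 0, 0]
    - [0, 0, 0]
    - [0, 0, 0]
  gripper: [255, 255, 255, 255, 255, 255, 255]

```text
clock: 6.4
position: [510.7, 252.2, 116.8]
ee_rot: [0.0, 0.666, 0.746, 0.001]
force: [-0.6, -0.3, 0.4]
width: 11.0
gripper_force: 39.1
```

Run:
```python
from h import *
c=save('wrist','w4'); s=read_state(); print(s['clock'],s['position'],s['ee_rot'],s['force'])
im=cv2.cvtColor(c['img'],cv2.COLOR_RGB2BGR)
print(np.round(c['world_from_camera'],3)[:3,3])
cv2.imwrite('pics/w4c.png',cv2.resize(im[90:290,230:430],None,fx=3,fy=3,interpolation=cv2.INTER_NEAREST))
```

```text
6.45 [510.86073822 252.2834742  116.94024727] [4.71238736e-04 6.65866320e-01 7.46069979e-01 1.18712487e-03] [ 1.10595585 -0.17977495 -0.06658943]
[502.392 332.318 259.233]
```

View pics/w4c.png

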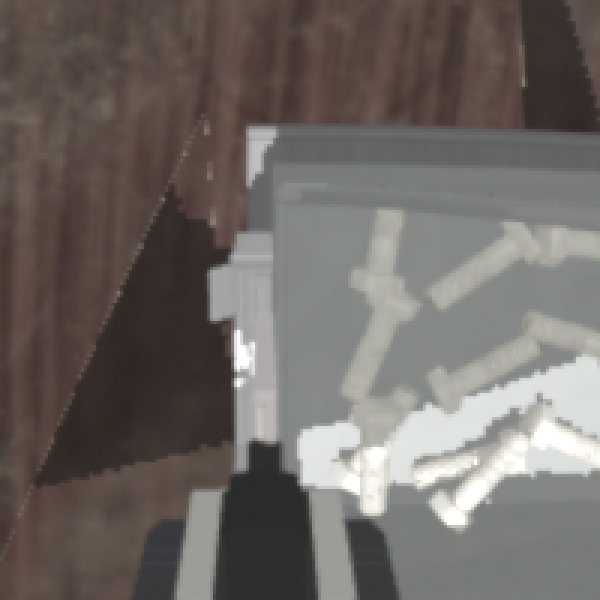

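The view shows the holder's edge strip at about (317,215), between the lip (about 310) and the bin wall (about 322). I'll compute the offset.

Run:
```python
from h import *
c=load('w4'); a=np.radians(6.5); R=np.array([[np.cos(a),np.sin(a)],[-np.sin(a),np.cos(a)]])
s=np.array([510.86,252.28])
def L(u,v,z): return (R@(onz(c,u,v,z,True)[:2]-s)).round(1)
for v in (160,166,170,175,180,186,192,198,204,210,216,222,228): print(v,c['img'][v,298:330].mean(1).astype(int).tolist())
for u,v in[(320.5,175),(321.7,190),(324,225)]: print('wall',L(u,v,50))
for u,v in[(308,168),(308,180)]: print('flare y',L(u,v,51))
for u,v,z in[(313.5,225,121),(321.5,225,121),(317,193,75)]: print('hold',L(u,v,z))
```

```text
160 [80, 84, 102, 105, 94, 90, 88, 85, 84, 86, 87, 88, 87, 85, 90, 97, 99, 101, 100, 101, 101, 103, 108, 120, 130, 133, 133, 132, 133, 134, 134, 134]
166 [50, 52, 59, 73, 86, 85, 82, 78, 80, 83, 86, 86, 81, 78, 92, 106, 109, 110, 110, 110, 109, 110, 115, 121, 131, 134, 132, 131, 134, 134, 134, 134]
170 [48, 48, 50, 66, 81, 85, 79, 76, 80, 87, 115, 151, 155, 156, 157, 157, 158, 158, 157, 157, 157, 156, 151, 130, 131, 134, 132, 132, 133, 134, 133, 133]
175 [45, 45, 45, 45, 45, 45, 45, 58, 111, 154, 175, 177, 176, 175, 175, 176, 175, 176, 176, 176, 176, 175, 171, 139, 133, 134, 133, 131, 132, 133, 133, 133]
180 [51, 91, 145, 162, 162, 162, 164, 165, 163, 161, 160, 161, 161, 160, 161, 162, 163, 162, 161, 161, 161, 160, 154, 133, 132, 133, 132, 130, 131, 132, 132, 133]
186 [55, 101, 151, 165, 164, 163, 163, 164, 163, 161, 161, 164, 167, 161, 163, 168, 167, 164, 174, 172, 169, 165, 152, 130, 131, 134, 132, 130, 133, 134, 134, 134]
192 [49, 84, 147, 165, 165, 163, 163, 164, 162, 160, 160, 161, 169, 159, 162, 168, 167, 163, 168, 169, 169, 165, 152, 132, 132, 135, 134, 131, 134, 134, 134, 134
[... 375 characters left out ...]
55, 255, 229, 223, 180, 171, 171, 171, 171, 170, 160, 144, 135, 131, 129, 134, 134, 133, 134]
216 [45, 44, 45, 44, 44, 46, 47, 48, 50, 85, 177, 234, 226, 197, 173, 167, 169, 170, 171, 171, 172, 172, 173, 171, 150, 137, 133, 129, 133, 134, 134, 134]
222 [50, 51, 48, 49, 50, 49, 48, 50, 50, 67, 117, 164, 167, 162, 163, 169, 176, 184, 186, 188, 187, 188, 186, 178, 155, 138, 132, 130, 134, 134, 134, 134]
228 [48, 48, 47, 47, 46, 47, 47, 48, 48, 64, 116, 164, 168, 165, 166, 168, 171, 185, 195, 189, 183, 184, 183, 178, 154, 137, 132, 131, 134, 134, 134, 134]
wall [ 2.7 36.3]
wall [ 3.5 25.6]
wall [ 5.3 -0.6]
flare y [-5.9 41.4]
flare y [-5.9 33. ]
hold [-1.3 27. ]
hold [ 2.5 26.9]
hold [ 0.3 30.3]
```

Request:
play_rows:
  travel:
    - [-0.06, -0.05, -0.5]
    - [0, 0, -1.0]
    - [0, 0, -1.0]
    - [0, 0, -0.5]
    - [0, 0, 0]
  rotation:
    - [0, 0, 0]
    - [0, 0, 0]
    - [0, 0, 0]
    - [0, 0, 0]
    - [0, 0, 0]
  gripper: [255, 255, 255, 255, 255]
  newtons: 60

```text
clock: 7.08
position: [509.0, 251.3, 84.6]
ee_rot: [-0.0, 0.666, 0.746, -0.001]
force: [-1.1, -0.4, -0.1]
width: 10.8
gripper_force: 63.8
```

Request:
play_rows:
  travel:
    - [0, 0, -0.5]
    - [0, 0, -0.6]
    - [0, 0, -0.6]
    - [0, 0, 0]
    - [0, 0, 0]
  rotation:
    - [0, 0, 0]
    - [0, 0, 0]
    - [0, 0, 0]
    - [0, 0, 0]
    - [0, 0, 0]
  gripper: [255, 255, 255, 255, 255]

```text
clock: 7.7
position: [509.4, 251.5, 68.3]
ee_rot: [-0.0, 0.666, 0.746, 0.0]
force: [-0.3, 0.1, -0.4]
width: 10.8
gripper_force: 63.8
```

Request:
play_rows:
  travel:
    - [0, 0, -0.4]
    - [0, 0, -0.4]
    - [0, 0, 0]
    - [0, 0, 0]
  rotation:
    - [0, 0, 0]
    - [0, 0, 0]
    - [0, 0, 0]
    - [0, 0, 0]
  gripper: [255, 255, 255, 255]

```text
clock: 8.2
position: [509.8, 251.7, 60.7]
ee_rot: [0.0, 0.666, 0.746, 0.0]
force: [-0.3, -0.1, 6.9]
width: 11.3
gripper_force: 64.9
```

Request:
play_rows:
  travel:
    - [0, 0, -0.2]
    - [0, 0, -0.2]
    - [0, 0, -0.2]
    - [0, 0, 0]
    - [0, 0, 0]
  rotation:
    - [0, 0, 0]
    - [0, 0, 0]
    - [0, 0, 0]
    - [0, 0, 0]
    - [0, 0, 0]
  gripper: [255, 255, 255, 255, 255]

```text
clock: 8.82
position: [510.2, 251.9, 56.7]
ee_rot: [0.0, 0.666, 0.746, 0.001]
force: [-5.8, -2.9, 28.4]
width: 10.7
gripper_force: 68.6
```

Run:
```python
from h import *
c=save('wrist','w5'); save('side','side5'); save('top','top5')
for i in range(3):
    s=read_state(); print(s['position'].round(2),s['force'].round(1),s['torque'].round(2))
for f in('w3','w4','w5'):
    im=load(f)['img']; print(f,[int(x) for x in im[208:242,316:320].mean((1,2))])
```

```text
[510.23 251.89  56.72] [-5.9 -2.8 28.1] [-0.59  1.32  0.  ]
[510.23 251.89  56.72] [-5.9 -2.8 28.1] [-0.59  1.32  0.  ]
[510.23 251.89  56.72] [-5.9 -2.8 28.1] [-0.59  1.32  0.  ]
w3 [164, 164, 164, 164, 163, 164, 164, 164, 164, 164, 163, 166, 175, 179, 179, 178, 176, 175, 178, 179, 180, 180, 180, 181, 181, 181, 180, 175, 155, 102, 60, 45, 42, 42]
w4 [171, 171, 171, 171, 171, 171, 171, 171, 171, 171, 171, 173, 183, 187, 187, 185, 182, 179, 185, 187, 187, 187, 188, 188, 188, 189, 188, 183, 163, 107, 64, 47, 46, 46]
w5 [187, 187, 187, 187, 187, 187, 187, 187, 187, 187, 187, 189, 198, 203, 203, 202, 200, 200, 203, 204, 204, 204, 205, 205, 205, 206, 206, 202, 185, 125, 75, 55, 53, 53]
```

Request:
play_rows:
  travel:
    - [0, 0, -0.1]
    - [0, 0, 0]
    - [0, 0, 0]
  rotation:
    - [0, 0, 0]
    - [0, 0, 0]
    - [0, 0, 0]
  gripper: [255, 255, 255]

```text
clock: 9.35
position: [510.4, 252.0, 56.6]
ee_rot: [0.0, 0.666, 0.746, 0.001]
force: [-8.1, -4.3, 39.2]
width: 10.7
gripper_force: 70.4
```

Request:
play_rows:
  travel:
    - [0, 0, 0.3]
    - [0, 0, 0]
    - [0, 0, 0]
  rotation:
    - [0, 0, 0]
    - [0, 0, 0]
    - [0, 0, 0]
  gripper: [255, 255, 255]

```text
clock: 9.72
position: [509.8, 251.7, 57.1]
ee_rot: [0.0, 0.666, 0.746, 0.001]
force: [-1.6, 0.2, 8.6]
width: 10.4
gripper_force: 65.4
```

Request:
play_rows:
  travel:
    - [0, 0, 0.2]
    - [0, 0, 0]
    - [0, 0, 0]
  rotation:
    - [0, 0, 0]
    - [0, 0, 0]
    - [0, 0, 0]
  gripper: [255, 255, 255]

```text
clock: 10.1
position: [509.8, 251.7, 58.9]
ee_rot: [0.0, 0.666, 0.746, 0.001]
force: [-1.1, -0.3, 7.1]
width: 10.9
gripper_force: 65.2
```

The forces match the spring: about 0.85 N/mm, reaching 9–10 N just before a rigid stop, so the holder is home. I'll press again and hand in.

Request:
play_rows:
  travel:
    - [0, 0, -0.2]
    - [0, 0, -0.2]
    - [0, 0, 0]
    - [0, 0, 0]
    - [0, 0, 0]
    - [0, 0, 0]
  rotation:
    - [0, 0, 0]
    - [0, 0, 0]
    - [0, 0, 0]
    - [0, 0, 0]
    - [0, 0, 0]
    - [0, 0, 0]
  gripper: [255, 255, 255, 255, 255, 255]

```text
clock: 10.85
position: [510.2, 251.9, 56.7]
ee_rot: [0.0, 0.666, 0.746, 0.001]
force: [-5.3, -3.0, 28.8]
width: 10.8
gripper_force: 68.6
```

Run:
```python
from h import *
s=read_state(); print(s['position'],s['force'],s['width'],s['gripper_force'])
if s['force'][2]>15: print(close_job())
```

```text
[510.20593949 251.90234227  56.71150037] [-5.29305276 -3.03460651 28.77771424] 10.845267444349215 68.61554861068726
the job is handed in; nothing more can be done
None
```

The wide holder is in the open bin's slot, pressed down against a rigid stop (about 29 N) and still gripped (about 69 N), and the job was handed in at about 11 s. The hand-in gave no verdict; I judged it home from the spring forces, not from a picture.

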